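Make up and stack two model-railway kits

ROBOT

A 6-joint arm with a two-finger parallel gripper is mounted at the origin on the work surface; the furniture and walls round the work are solid. World frame = base frame: x ahead of the robot, y to its left, z up, the work surface at z = 0. Lengths are in mm, angles in rad, forces in N, time in s.
With the tool pointing down it reaches from about 350 to 875 mm from the base axis. Payload 4.2 kg.
Tool frame: the origin (TCP) lies between the finger pads; the fingertips stand 25 mm ahead of it and the grasp point (between the pads) lies 6 mm ahead of it; z points along the fingers, y is the line along which they close (so a half turn about z gives the same grasp; the last joint's range is limited). The gripper opens to 85 mm and grips with 20 to 120 N. Pads are 22 mm wide; open, the fingers measure 114 mm over their backs; the gripper's body (76 mm by 85 mm) begins 54 mm behind the grasp point. The pads swing forward as they close: fully open they stand 13 mm farther back than shut.
Start: joints at [-0.86, 0.385, 0.008, 0, -1.194, -0.259], TCP at [272.878, -562.261, 256.312] pointing down, gripper open.
Joint ranges: [-3.14, 3.14], [-1.21, 2.06], [-1.07, 1.41], [-3.16, 2.05], [-2.99, -0.16], [-3.1, 3.1]. Speed limits (rad/s): [2.79, 2.79, 3.14, 3.14, 3.14, 3.14].

INTERFACE

Orientations are given as a unit quaternion [x, y, z, w].
In Python, from bench import arm gives the robot as it stands.
- The arm moves only by the shell command python3 -m pendant 'ROWS'. ROWS is JSON, a list of rows, each a list of 7 numbers: the shift along the tool's x, y, z in m, then the turn, a rotation vector about the tool's x, y, z in degrees, then the finger opening in m, from 0 to 0.0854. In form: [[x, y, z, wx, wy, wz, fingers], ...]. A call has 1 to 12 rows; each row shifts and turns the commanded pose from where the row before left it, along the tool's axes as they then stand; what a row does not reach is not made up. A row lasts 1/10 s, in which the tool goes at most 50 mm and 8.59 degrees, less where a joint would pass 70% of its speed; a pose out of reach is approached as far as the arm can. A call is refused whole if a number of a shift passes 0.05 or a number of a turn 8.59, either way. A call with a gripper value outside its range is refused whole. The fingers move at their own pace and stop on an object; the grip force is fixed at half the most. Time passes only in rows, so rows that do not move let the fingers close. It gives the time, the measured TCP pose, the force, the opening and the grip force at its end, in the units of the state.
- arm.read_state(): the state, without advancing time (a new reading comes with each control period).
- arm.get_image(name): name is "side" or "top" or "wrist"; returns a dict with "image" (480x640x3 uint8, red, green, blue), "fx", "fy", "cx", "cy" (pixels), "k1" (the pictures are not rectified: a ray, as slopes to the right and down, at radius r is drawn at 1 + k1 r^2 times it, then the intrinsics apply), "xyz" and "rotation" of the camera in the world. Camera axes: x right, y down, z forward; pixel columns grow to the right and rows downward; lengths in mm; the calibration is good to about 2 mm. A picture is of the moment at which its call begins. There is no depth.
- arm.job_done(): hands the job in; it is judged then, once.
The state is a dict: "clock": time; "joints": joint angles; "joint_vel": joint speeds; "joint_efforts": joint torques, N m; "position": TCP position; "ee_rot": TCP orientation; "contact_force": force on the tool from outside, world axes, zero at the start; "wrist_torque": the same for the moment, N m; "gripper_width": finger opening in mm; "grasp_force": force on a finger pad.
Only numpy, scipy, OpenCV 4.12 (cv2) and the standard library are available. Lean on these libraries where they do the work, as an engineer would, in place of code of your own. Each camera call takes 0.05 s, during which the arm holds its last target. There are 200 camera calls.

TASK

Make up two kits on the railway table: the wiring kit, which is the yellow relay pack and the brown lamp box, lying flat in the grey tray, and the scenery kit, which is the green paint jar and the black canister, standing upright in the blue tray; put each thing squarely on the pad of its own colour. When both kits are packed, stack the loaded blue tray on the grey tray so that its corner pins drop fully into the corner sockets. Leave the brown paint jar where it stands.

Things in the scene. Friction and masses are not known exactly. Their poses are not given: they have to be found in the camera images.
- base_tray: Grey tray, fixed, 128 (x) x 220 (y) mm; origin: centre of underside, z up. Floor top z 4, walls 4 thick, top z 14. Corner posts 20 square at x +-54, y +-100, top z 44, each with a 13 mm square socket 20 deep, open on top. Flush floor pads: yellow (relay pack) 90 x 108 at x 0, y -51; brown (lamp box) 80 x 96 at x 0, y 57. Their long sides lie along tray y, either way round.
- handle_tray: Blue tray, 128 (x) x 220 (y) mm, 0.25 kg, on 4 pins, 7 thick, 14 long, pointed, at x +-54, y +-100. Origin: centre, at pin-tip level. Floor top z 18; walls 4 thick, top z 30. Black handle bar at y 0, 82 long in x, 12 wide in y, z 94 to 106: grip its middle, closing along y. Round flush pads, 70 wide: green at x 0, y -60; black at y +60. Seated, either way round: origin 30 above grey tray's.
- relay: Flat yellow pack of relays, 62 (its x) x 85 (its y) x 12 mm high, loose, under 0.1 kg. Origin: centre of its underside, z up. Grip low, across the 62 mm.
- lamps: Small brown card box of lamps, 50 (its x) x 70 (its y) x 22 mm high, loose, under 0.1 kg. Origin: centre of its underside, z up. Grip across the 50 mm.
- green_jar: Paint jar with green label band and white lid with a green dot, 35 mm diameter, 45 mm high, upright, loose, under 0.1 kg. Origin: centre of its underside, z up.
- canister: Black film canister with black lid, 35 mm diameter, 54 mm high, upright, loose, under 0.1 kg. Origin: centre of its underside, z up.
- brown_jar: Paint jar with brown label band and white lid with a brown dot, 35 mm diameter, 45 mm high, upright, loose; belongs to neither kit and stays where it stands. Origin: centre of its underside, z up.
There are look-alikes about, which are no part of the job. There is more than one size of the relay; the one meant has the size given above.

How it is judged (in metres and radians):
On the way, in this order (a step that is already met when the one before it is completed fails the run):
1. both kits are packed, each of the four things on its pad, before the trays are stacked (x of relay in the frame of base_tray between -0.016 and 0.016 m and y of relay in the frame of base_tray between -0.065 and -0.037 m and z of relay in the frame of base_tray between 0 and 0.009 m and x of lamps in the frame of base_tray between -0.017 and 0.017 m and y of lamps in the frame of base_tray between 0.042 and 0.072 m and z of lamps in the frame of base_tray between 0 and 0.009 m and angle between the y axis of each of relay, lamps and the y axis of base_tray, either way round below 0.3 rad and x of green_jar in the frame of handle_tray between -0.02 and 0.02 m and y of green_jar in the frame of handle_tray between -0.08 and -0.04 m and z of green_jar in the frame of handle_tray between 0.013 and 0.023 m and x of canister in the frame of handle_tray between -0.02 and 0.02 m and y of canister in the frame of handle_tray between 0.04 and 0.08 m and z of canister in the frame of handle_tray between 0.013 and 0.023 m and angle between each of relay, lamps, green_jar, canister, handle_tray's own z axis and vertical below 0.1 rad and linear speed of each of relay, lamps, green_jar, canister, handle_tray below 0.02 m/s), for 0.2 s.
2. the loaded blue tray is stacked on the grey tray with its pins in the sockets (all of step 1 and horizontal distance between handle_tray and base_tray below 0.007 m and z of handle_tray in the frame of base_tray between 0.026 and 0.034 m and angle between the y axis of handle_tray and the y axis of base_tray, either way round below 0.07 rad), for 0.2 s.
At the end, for the whole second after the job is handed in: Pack within 16 mm across, 14 along of its pad centre, lamp box 17 and 15, both within 0.3 rad of the tray; jar and canister within 20 mm each way of theirs; blue tray seated within 7 mm, 0.07 rad, 4 mm in height; none tilted over 0.1 rad, all at rest; brown jar upright, within 30 mm of its start (all of step 2 and distance of brown_jar from where it was at the start of the episode below 0.03 m and angle between brown_jar's own z axis and vertical below 0.1 rad); the robot touches nothing.
It also fails if it takes over 136 s, if anything falls off the work surface, if the arm or the gripper's body presses on something with over 40 N, if the wrist force passes 120 N, or if a joint passes its speed limit or range.

## Working session

There is one attempt and no reset: what is moved stays moved. The work goes in short steps, Python scripts to look and compute and a shell command to move; the robot and the scene stay as the last step left them, time stands still between calls to the robot, and variables do not carry over. Pictures are saved under pics/ and viewed, at most 14 in all, crops included, and the job is handed in when it is done.

```bash
ls; mkdir -p pics; cat > h.py <<'E'
import numpy as np, cv2
from bench import arm
from scipy.spatial.transform import Rotation as R
def snap(name,fn):
    d=arm.get_image(name); cv2.imwrite('pics/'+fn+'.png',d['image'][:,:,::-1]); 
    np.save('pics/'+fn+'.npy',{k:v for k,v in d.items()},allow_pickle=True); return d
def load(fn): return np.load('pics/'+fn+'.npy',allow_pickle=True).item()
def rot(d):
    r=np.array(d['rotation'],float); return r if r.shape==(3,3) else R.from_quat(r).as_matrix()
def px2w(d,u,v,z):
    K=np.array([[d['fx'],0,d['cx']],[0,d['fy'],d['cy']],[0,0,1.]])
    p=cv2.undistortPoints(np.array([[[u,v]]],float),K,np.array([d['k1'],0,0,0.]))[0,0]
    w=rot(d)@np.array([p[0],p[1],1]); c=np.array(d['xyz'],float)
    return (c+w*(z-c[2])/w[2])
def w2px(d,P):
    q=rot(d).T@(np.array(P,float)-np.array(d['xyz'])); a=q[:2]/q[2]; a=a*(1+d['k1']*(a@a))
    return np.array([d['fx']*a[0]+d['cx'],d['fy']*a[1]+d['cy']])
E
python3 - <<'E'
from h import *
for n in ['top','side','wrist']:
    d=snap(n,n+'0'); print(n,d['fx'],d['cx'],d['cy'],d['k1'],d['xyz'],np.round(rot(d),3).tolist())
s=arm.read_state(); print(s)
E
```

```text
pics
top 521.2323635808064 321.5864439863323 241.824106299553 -0.12937966989233196 [ 353.7917218    51.94487245 1100.68809769] [[-0.005, -0.997, 0.079], [-1.0, 0.003, -0.018], [0.018, -0.079, -0.997]]
side 469.92958587409845 321.7715911453512 233.60476497081234 -0.12288440342404572 [ 440.78070275 -714.61905476  504.15730192] [[0.999, 0.025, -0.021], [0.031, -0.508, 0.861], [0.011, -0.861, -0.508]]
wrist 404.5518747833946 322.2673468758586 236.6034633888698 -0.08714126619401898 [ 207.7359694  -594.60693024  373.11370919] [[-0.436, 0.861, 0.26], [0.9, 0.417, 0.129], [0.003, 0.29, -0.957]]
{'clock': 0.15, 'joints': array([-8.60416250e-01,  3.85383373e-01,  6.93854357e-03, -3.08540846e-04,
       -1.19398828e+00, -2.58616648e-01]), 'joint_vel': array([-0.00119853, -0.00318141,  0.00374176,  0.00320276,  0.00054761,
       -0.00102132]), 'joint_efforts': array([-3.98350821e-04, -3.92676973e+01,  1.88581878e+01,  4.18858364e+00,
       -3.43523876e-03,  1.56363573e-06]), 'position': array([ 272.69201847, -561.93999936,  255.47673451]), 'ee_rot': array([-2.23910250e-01,  9.74609414e-01,  7.90990732e-04, -2.54279917e-04]), 'contact_force': array([ 0.17321294,  0.30283116, -0.13127457]), 'wrist_torque': array([-0.0013677 , -0.04162494,  0.01598427]), 'grasp_force': 0.0, 'gripper_width': 85.5509173307541}
```

View pics/top0.png

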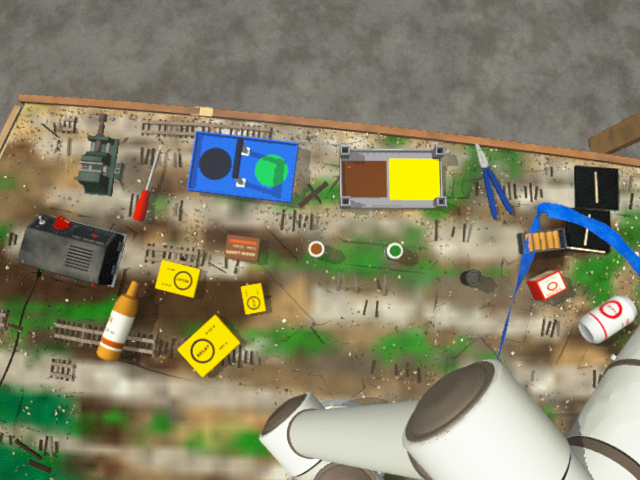

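View pics/side0.png

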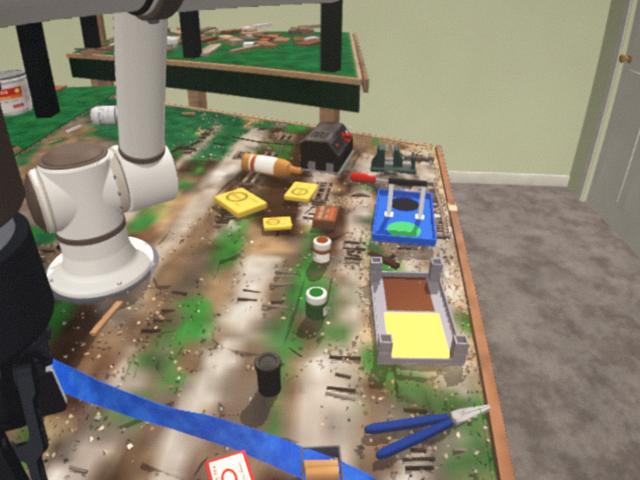

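The top view shows the blue tray at about (243,166), the grey tray at (392,177), and yellow packs at (177,279), (253,299) and (210,346). The brown box is at (242,249), the brown jar at (316,249), the green jar at (395,250) and the canister at (470,278). The side view agrees with this.

```bash
python3 - <<'E'
from h import *
d=load('top0'); im=d['image']; hsv=cv2.cvtColor(im,cv2.COLOR_RGB2HSV)
def comps(mask,box,zt,lab,amin=60):
    x0,y0,x1,y1=box; m=np.zeros(mask.shape,np.uint8); m[y0:y1,x0:x1]=mask[y0:y1,x0:x1]
    m=cv2.morphologyEx(m,cv2.MORPH_CLOSE,np.ones((9,9)))
    cs,_=cv2.findContours(m,cv2.RETR_EXTERNAL,cv2.CHAIN_APPROX_NONE)
    for c in cs:
        if cv2.contourArea(c)<amin: continue
        w=np.array([px2w(d,u,v,zt)[:2] for u,v in c[:,0]],np.float32)
        r=cv2.minAreaRect(w); print(lab,np.mean(c[:,0],0).round(),'ctr',np.round(r[0],1),'size',np.round(r[1],1),'ang',round(r[2],1), np.round(cv2.boxPoints(r)).tolist())
Y=cv2.inRange(hsv,(22,150,120),(34,255,255))
comps(Y,(140,240,290,390),12,'pack')
comps(Y,(380,140,450,210),4,'ypad')
Bl=cv2.inRange(hsv,(100,140,80),(125,255,255))
comps(Bl,(170,110,310,215),30,'blue')
B=cv2.inRange(hsv,(0,80,40),(14,255,200))
comps(B,(220,230,270,265),22,'lamps')
comps(B,(340,140,392,210),4,'brpad')
G=cv2.inRange(hsv,(45,120,80),(85,255,255))
comps(G,(250,145,295,195),18,'gpad')
K=cv2.inRange(hsv,(0,0,0),(180,255,45))
comps(K,(455,262,490,295),54,'canister')
W=cv2.inRange(hsv,(0,0,150),(180,60,255))
for b,l in(((380,238,410,265),'gjar'),((303,238,332,262),'bjar')): comps(W,b,45,l)
print('post corner',[px2w(d,u,v,44)[:2].round(1) for u,v in((345,150),(440,153),(345,199),(440,202))])
t=im[100:400,140:500]; t=cv2.resize(t,None,fx=2,fy=2,interpolation=2); cv2.imwrite('pics/top0c.png',t[:,:,::-1])
E
```

```text
pack [208. 346.] ctr [224.5 268.4] size [ 81.4 110.6] ang 42.5 [[157.0, 282.0], [232.0, 200.0], [292.0, 255.0], [217.0, 337.0]]
pack [253. 298.] ctr [322.7 175.4] size [61.  45.8] ang 10.2 [[289.0, 193.0], [297.0, 147.0], [357.0, 158.0], [349.0, 203.0]]
pack [177. 279.] ctr [364.3 334.7] size [86.9 62.9] ang 76.4 [[324.0, 300.0], [385.0, 285.0], [405.0, 369.0], [344.0, 384.0]]
ypad [414. 178.] ctr [ 575.8 -168. ] size [ 87.8 107.8] ang 0.3 [[532.0, -114.0], [532.0, -222.0], [620.0, -222.0], [619.0, -114.0]]
blue [243. 166.] ctr [598.6 197.2] size [219.9 128.7] ang 82.5 [[520.0, 97.0], [648.0, 80.0], [677.0, 298.0], [549.0, 315.0]]
lamps [245. 243.] ctr [432.3 192.5] size [102.5  64.5] ang 89.8 [[400.0, 141.0], [464.0, 141.0], [465.0, 244.0], [400.0, 244.0]]
brpad [364. 178.] ctr [576.6 -59.9] size [76.3 95. ] ang 0.0 [[538.0, -12.0], [538.0, -107.0], [615.0, -107.0], [615.0, -12.0]]
gpad [271. 170.] ctr [591.7 138.6] size [66.7 67.6] ang 45.4 [[544.0, 139.0], [592.0, 91.0], [639.0, 139.0], [591.0, 186.0]]
gjar [394. 250.] ctr [ 420.2 -113.2] size [37.2 32.7] ang 89.7 [[404.0, -132.0], [437.0, -132.0], [437.0, -95.0], [404.0, -94.0]]
bjar [316. 249.] ctr [423.9  43.9] size [32.5 30.5] ang 89.8 [[409.0, 28.0], [439.0, 28.0], [439.0, 60.0], [409.0, 60.0]]
post corner [array([628.4, -17. ]), array([ 623.2, -216.3]), array([525.5, -16. ]), array([ 519.4, -213.1])]
```

View pics/top0c.png

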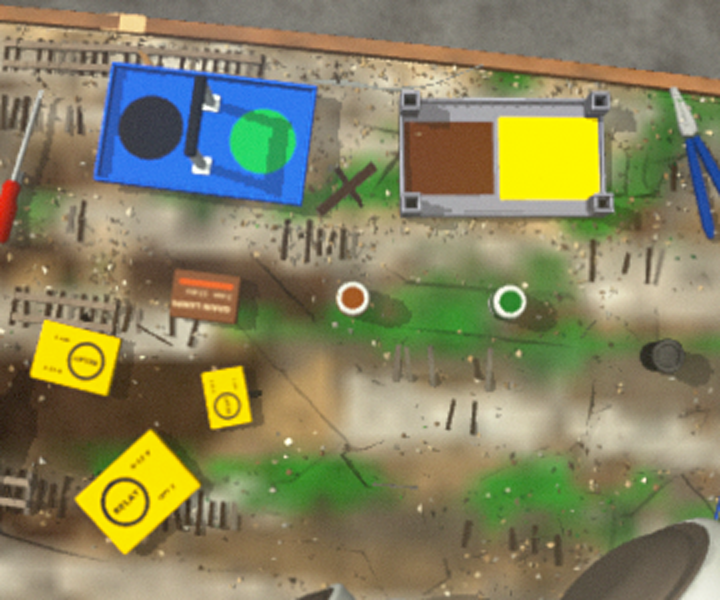

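```bash
cat >> h.py <<'E'
def pose():
    s=arm.read_state(); M=R.from_quat(s['ee_rot']).as_matrix()
    return s,M,np.degrees(np.arctan2(M[1,0],M[0,0]))%360
def plan(x,y,z,phi):
    s,M,p=pose(); f=np.radians(phi); D=np.array([x,y,z])-s['position']
    t=[D[0]*np.cos(f)+D[1]*np.sin(f),D[0]*np.sin(f)-D[1]*np.cos(f),-D[2]]
    w=-((phi-p+180)%360-180)
    print('t',round(s['clock'],2),'pos',s['position'].round(1),'phi',round(p,2),'tilt',round(float(np.degrees(np.arccos(-M[2,2]))),2),'w',round(s['gripper_width'],1),'F',s['contact_force'].round(1),'| turn first wz',round(float(w),2),'then tool shift mm',np.round(t,1))
E
python3 - <<'E'
from h import *
d=load('top0')
f=lambda u,v:(u/2+140,v/2+100)
c=np.array([px2w(d,*f(*p),22)[:2] for p in((175,269),(242,275),(237,323),(169,318))]); print(c.round(1),c.mean(0).round(1))
e=[np.linalg.norm(c[i]-c[(i+1)%4]).round(1) for i in range(4)]; print(e, np.degrees(np.arctan2(*(c[0]-c[1])[::-1])), np.degrees(np.arctan2(*(c[3]-c[2])[::-1])))
print('can',px2w(d,*f(668,355),54), 'gjar',px2w(d,*f(510,301),45),'bjar',px2w(d,*f(352,298),45))
print('posts',[px2w(d,*f(*p),44)[:2].round(1).tolist() for p in((410,99),(599,101),(411,203),(602,203))])
plan(430,-230,250,270)
E
```

```text
[[455.2 227.8]
 [448.7 157.9]
 [398.9 162.9]
 [404.2 233.6]] [426.8 195.6]
[np.float64(70.2), np.float64(50.1), np.float64(70.9), np.float64(51.3)] 84.67146336588024 85.65546612590393
can [ 362.68683844 -277.76056395   54.        ] gjar [ 419.16947129 -117.18444129   45.        ] bjar [422.87256691  43.91953361  45.        ]
posts [[629.4, -17.0], [628.5, -215.4], [520.3, -17.0], [520.4, -215.3]]
t 0.15 pos [ 272.7 -561.9  255.5] phi 205.88 tilt 0.1 w 85.6 F [ 0.2  0.3 -0.1] | turn first wz -64.12 then tool shift mm [-331.9 -157.3    5.5]
```

```bash
python3 - <<'E'
from h import *
im=load('top0')['image'][255:300,450:500]; im2=load('top0')['image'][225:270,215:275]
a=cv2.resize(im,(400,360),interpolation=2); b=cv2.resize(im2,(400,300),interpolation=2); b=cv2.copyMakeBorder(b,0,60,0,0,0)
cv2.imwrite('pics/z1.png',np.hstack([a,b])[:,:,::-1])
E
```

```text
(no output)
```

View pics/z1.png

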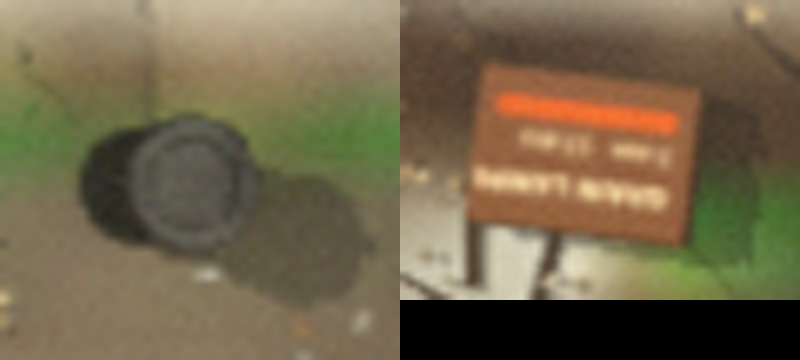

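```bash
python3 -m pendant '[[0,0,0,0,0,-8,0.085],[0,0,0,0,0,-8,0.085],[0,0,0,0,0,-8,0.085],[0,0,0,0,0,-8,0.085],[0,0,0,0,0,-8,0.085],[0,0,0,0,0,-8,0.085],[0,0,0,0,0,-8,0.085],[0,0,0,0,0,-8.1,0.085],[0,0,0,0,0,0,0.085]]'
python3 -m pendant '[[-0.04,-0.013,0,0,0,0,0.085],[-0.04,-0.013,0,0,0,0,0.085],[-0.04,-0.013,0,0,0,0,0.085],[-0.04,-0.013,0,0,0,0,0.085],[-0.04,-0.013,0,0,0,0,0.085],[-0.04,-0.013,0,0,0,0,0.085],[-0.044,-0.012,0,0,0,0,0.085],[0,0,0.03,0,0,0,0.085],[0,0,0.03,0,0,0,0.085],[0,0,0.03,0,0,0,0.085],[0,0,0.03,0,0,0,0.085],[0,0,0,0,0,0,0.085]]'
python3 -c "
from h import *
plan(362.5,-278,40,270); snap('wrist','w1')"
```

```text
clock: 1.05
position: [272.8, -562.1, 255.9]
ee_rot: [-0.707, 0.707, 0.0, 0.0]
contact_force: [-0.1, -0.5, 0.6]
gripper_width: 85.2
grasp_force: 0.0
clock: 2.25
position: [360.3, -277.1, 133.0]
ee_rot: [-0.706, 0.708, 0.004, -0.002]
contact_force: [-0.9, 0.2, -0.3]
gripper_width: 84.8
grasp_force: 0.0
t 2.25 pos [ 360.3 -277.1  133. ] phi 269.79 tilt 0.52 w 84.8 F [-0.9  0.2 -0.3] | turn first wz -0.21 then tool shift mm [ 0.9 -2.2 93. ]
```

View pics/w1.png

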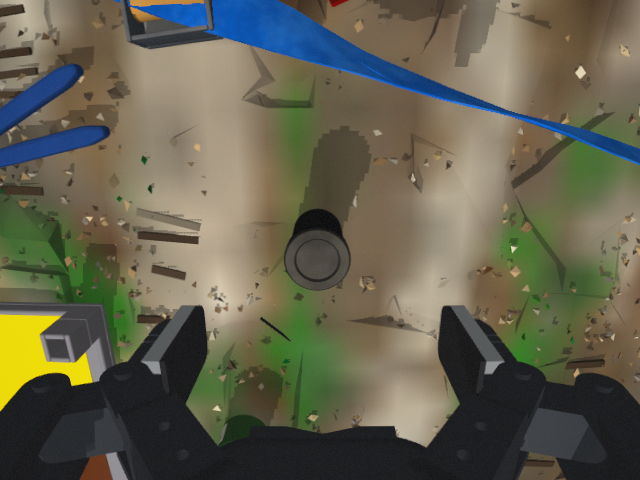

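The wrist view shows the canister at (318,262), centred between the open fingers, so I'll descend and grip.

```bash
python3 -m pendant '[[0.001,-0.002,0.03,0,0,0,0.085],[0,0,0.03,0,0,0,0.085],[0,0,0.033,0,0,0,0.085],[0,0,0,0,0,0,0.085],[0,0,0,0,0,0,0.03],[0,0,0,0,0,0,0.03],[0,0,0,0,0,0,0.03],[0,0,0,0,0,0,0.03],[0,0,0,0,0,0,0.03],[0,0,0,0,0,0,0.03]]'
python3 -m pendant '[[0,0,-0.04,0,0,0,0.03],[0,0,-0.05,0,0,0,0.03],[0,0,-0.05,0,0,0,0.03],[0,0,-0.05,0,0,0,0.03],[0,0,0,0,0,0,0.03],[0,0,0,0,0,0,0.03]]'
python3 -c "
from h import *
plan(606.4,256.7,230,262.5)"
```

```text
clock: 3.3
position: [365.7, -279.7, 45.0]
ee_rot: [0.707, -0.707, 0.001, -0.0]
contact_force: [-1.7, 0.5, 7.7]
gripper_width: 32.2
grasp_force: 58.7
clock: 3.9
position: [365.1, -279.2, 235.1]
ee_rot: [-0.707, 0.707, -0.002, 0.001]
contact_force: [0.1, 0.1, -1.5]
gripper_width: 32.6
grasp_force: 59.7
t 3.9 pos [ 365.1 -279.2  235.1] phi 269.96 tilt 0.26 w 32.6 F [ 0.1  0.1 -1.5] | turn first wz 7.46 then tool shift mm [-562.8 -169.2    5.1]
```

```bash
python3 -m pendant '[[0,0,0,0,0,7.5,0.03],[-0.047,-0.014,0,0,0,0,0.03],[-0.047,-0.014,0,0,0,0,0.03],[-0.047,-0.014,0,0,0,0,0.03],[-0.047,-0.014,0,0,0,0,0.03],[-0.047,-0.014,0,0,0,0,0.03],[-0.047,-0.014,0,0,0,0,0.03],[-0.047,-0.014,0,0,0,0,0.03],[-0.047,-0.014,0,0,0,0,0.03],[-0.047,-0.014,0,0,0,0,0.03],[-0.047,-0.014,0,0,0,0,0.03],[-0.047,-0.014,0,0,0,0,0.03]]'
python3 -m pendant '[[-0.046,-0.015,0,0,0,0,0.03],[0,0,0,0,0,0,0.03],[0,0,0.04,0,0,0,0.03],[0,0,0.04,0,0,0,0.03],[0,0,0,0,0,0,0.03],[0,0,0,0,0,0,0.03]]'
python3 -c "
from h import *
plan(606.4,256.7,65,262.5); snap('wrist','w2'); snap('top','t2')"
```

```text
clock: 5.1
position: [584.8, 214.7, 231.0]
ee_rot: [-0.659, 0.752, 0.0, -0.002]
contact_force: [0.6, -0.4, -0.1]
gripper_width: 32.1
grasp_force: 59.7
clock: 5.7
position: [605.8, 256.0, 152.3]
ee_rot: [-0.659, 0.752, -0.0, -0.002]
contact_force: [-0.1, 0.9, 0.8]
gripper_width: 32.1
grasp_force: 59.7
t 5.7 pos [605.8 256.  152.3] phi 262.49 tilt 0.2 w 32.1 F [-0.1  0.9  0.8] | turn first wz -0.01 then tool shift mm [-0.8 -0.5 87.3]
```

View pics/w2.png

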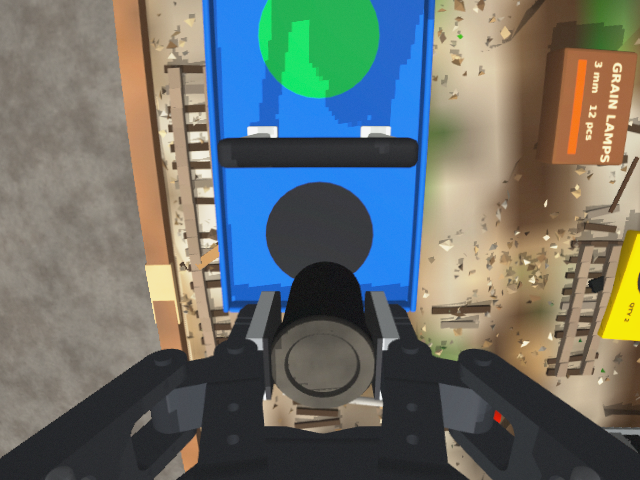

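The black pad shows at about (320,232) and the canister is held upright. I'll check the pad positions by the wrist calibration.

```bash
python3 -c "
from h import *
d=load('w2'); print(px2w(d,320,232,18),px2w(d,319,39,18), 'bar',px2w(d,222,152,106),px2w(d,416,152,106)); print(d['xyz'])
d=load('top0');print([px2w(d,*p,18).round(1) for p in ((215.5,164),(271,170))])"
```

```text
[608.35912082 254.73249516  18.        ] [593.55219248 139.3554935   18.        ] bar [639.36433727 191.23534482 106.        ] [561.96248237 201.48948159 106.        ]
[597.87259111 182.78912219 270.33039915]
[array([605.8, 256. ,  18. ]), array([592.1, 138.1,  18. ])]
```

```bash
python3 -m pendant '[[-0.001,-0.001,0.03,0,0,0,0.03],[0,0,0.03,0,0,0,0.03],[0,0,0.02,0,0,0,0.03],[0,0,0.004,0,0,0,0.03],[0,0,0.002,0,0,0,0.03],[0,0,0,0,0,0,0.03]]'
python3 -m pendant '[[0,0,0.001,0,0,0,0.03],[0,0,0.001,0,0,0,0.03],[0,0,0,0,0,0,0.03],[0,0,0,0,0,0,0.03]]'
```

```text
clock: 6.4
position: [608.4, 258.3, 69.4]
ee_rot: [-0.659, 0.752, -0.0, 0.002]
contact_force: [-0.8, -0.2, 0.0]
gripper_width: 32.3
grasp_force: 59.7
clock: 6.8
position: [607.3, 257.7, 65.6]
ee_rot: [-0.659, 0.752, -0.0, 0.0]
contact_force: [0.8, 0.2, 0.2]
gripper_width: 31.8
grasp_force: 59.7
```

```bash
python3 -m pendant '[[0,0,0.001,0,0,0,0.03],[0,0,0.001,0,0,0,0.03],[0,0,0,0,0,0,0.03],[0,0,0,0,0,0,0.03]]'
python3 -m pendant '[[0,0,0.001,0,0,0,0.03],[0,0,0,0,0,0,0.03],[0,0,0,0,0,0,0.03]]'
```

```text
clock: 7.2
position: [607.2, 257.6, 63.2]
ee_rot: [-0.659, 0.752, 0.0, -0.0]
contact_force: [-0.4, 0.0, -0.5]
gripper_width: 32.6
grasp_force: 59.7
clock: 7.5
position: [607.3, 257.7, 62.9]
ee_rot: [-0.659, 0.752, -0.0, 0.0]
contact_force: [-1.3, -1.6, 4.1]
gripper_width: 32.3
grasp_force: 60.2
```

Contact at 63, as predicted. Next: release, raise, and go to the green jar.

```bash
python3 -m pendant '[[0,0,0,0,0,0,0.06],[0,0,0,0,0,0,0.06],[0,0,0,0,0,0,0.06],[0,0,0,0,0,0,0.06],[0,0,-0.02,0,0,0,0.06],[0,0,-0.05,0,0,0,0.06],[0,0,-0.05,0,0,0,0.06],[0,0,-0.05,0,0,0,0.06],[0,0,0,0,0,-7.5,0.085],[0,0,0,0,0,0,0.085]]'
python3 -c "
from h import *
plan(419.2,-117.2,220,270)"
```

```text
clock: 8.5
position: [607.5, 258.0, 234.2]
ee_rot: [-0.707, 0.707, -0.0, 0.002]
contact_force: [-0.1, 0.5, -0.3]
gripper_width: 84.4
grasp_force: 0.0
t 8.5 pos [607.5 258.  234.2] phi 269.97 tilt 0.21 w 84.4 F [-0.1  0.5 -0.3] | turn first wz -0.03 then tool shift mm [375.2 188.3  14.2]
```

```bash
python3 -m pendant '[[0.042,0.021,0,0,0,0,0.085],[0.042,0.021,0,0,0,0,0.085],[0.042,0.021,0,0,0,0,0.085],[0.042,0.021,0,0,0,0,0.085],[0.042,0.021,0,0,0,0,0.085],[0.042,0.021,0,0,0,0,0.085],[0.042,0.021,0,0,0,0,0.085],[0.042,0.021,0,0,0,0,0.085],[0.039,0.02,0,0,0,0,0.085],[0,0,0.05,0,0,0,0.085],[0,0,0.05,0,0,0,0.085],[0,0,0,0,0,0,0.085]]'
python3 -m pendant '[[0,0,0,0,0,0,0.085],[0,0,0,0,0,0,0.085]]'
python3 -c "
from h import *
plan(419.2,-117.2,38,270); d=snap('wrist','w3')
c=cv2.HoughCircles(cv2.medianBlur(cv2.cvtColor(d['image'],cv2.COLOR_RGB2GRAY),5),cv2.HOUGH_GRADIENT,1,50,param1=100,param2=30,minRadius=18,maxRadius=50)
print(c, w2px(d,[419.2,-117.2,45]))
"
```

```text
clock: 9.7
position: [412.9, -117.9, 126.1]
ee_rot: [-0.705, 0.709, 0.006, -0.006]
contact_force: [-1.2, 0.1, 0.7]
gripper_width: 85.2
grasp_force: 0.0
clock: 9.9
position: [420.8, -117.1, 134.0]
ee_rot: [0.707, -0.707, 0.001, -0.001]
contact_force: [0.4, 0.2, -0.3]
gripper_width: 84.5
grasp_force: 0.0
t 9.9 pos [ 420.8 -117.1  134. ] phi 270.01 tilt 0.18 w 84.5 F [ 0.4  0.2 -0.3] | turn first wz 0.01 then tool shift mm [ 0.1  1.6 96. ]
[[[324.5 255.5  20.7]]] [328.4035219  256.54082415]
```

View pics/w3.png

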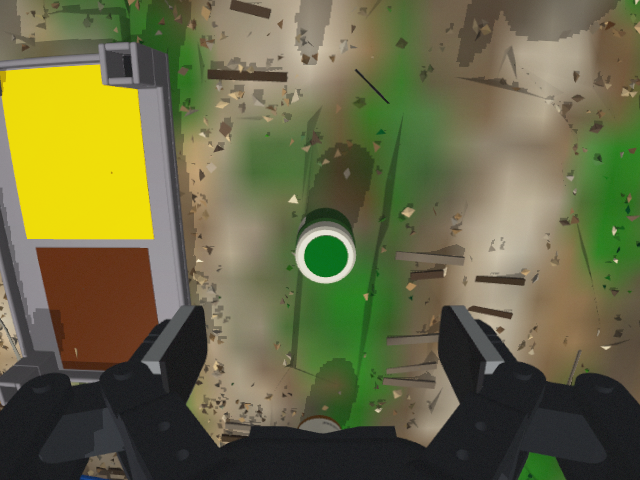

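The green jar is at (325,255), centred between the fingers. I'll grip it and carry it above the green pad.

```bash
python3 -m pendant '[[0,0.001,0.04,0,0,0,0.085],[0,0,0.04,0,0,0,0.085],[0,0,0.016,0,0,0,0.085],[0,0,0,0,0,0,0.085],[0,0,0,0,0,0,0.03],[0,0,0,0,0,0,0.03],[0,0,0,0,0,0,0.03],[0,0,0,0,0,0,0.03],[0,0,0,0,0,0,0.03],[0,0,0,0,0,0,0.03]]'
python3 -m pendant '[[0,0,-0.04,0,0,0,0.03],[0,0,-0.05,0,0,0,0.03],[0,0,-0.05,0,0,0,0.03],[0,0,-0.05,0,0,0,0.03],[0,0,0,0,0,7.5,0.03],[0,0,0,0,0,0,0.03]]'
python3 -c "
from h import *
plan(591.8,138.2,230,262.5)"
```

```text
clock: 10.95
position: [419.1, -117.2, 37.9]
ee_rot: [0.707, -0.707, 0.001, -0.001]
contact_force: [-1.8, 1.0, 8.6]
gripper_width: 32.1
grasp_force: 59.0
clock: 11.55
position: [418.3, -117.2, 228.2]
ee_rot: [-0.659, 0.752, -0.001, 0.002]
contact_force: [-0.6, 0.6, -1.7]
gripper_width: 32.2
grasp_force: 60.3
t 11.55 pos [ 418.3 -117.2  228.2] phi 262.47 tilt 0.27 w 32.2 F [-0.6  0.6 -1.7] | turn first wz -0.03 then tool shift mm [-275.8 -138.7   -1.8]
```

```bash
python3 -m pendant '[[-0.039,-0.02,0,0,0,0,0.03],[-0.039,-0.02,0,0,0,0,0.03],[-0.039,-0.02,0,0,0,0,0.03],[-0.039,-0.02,0,0,0,0,0.03],[-0.04,-0.02,0,0,0,0,0.03],[-0.04,-0.02,0,0,0,0,0.03],[-0.04,-0.019,0,0,0,0,0.03],[0,0,0,0,0,0,0.03],[0,0,0.05,0,0,0,0.03],[0,0,0.05,0,0,0,0.03],[0,0,0.03,0,0,0,0.03],[0,0,0,0,0,0,0.03]]'
python3 -m pendant '[[0,0,0.02,0,0,0,0.03],[0,0,0.01,0,0,0,0.03],[0,0,0.006,0,0,0,0.03],[0,0,0,0,0,0,0.03],[0,0,0,0,0,0,0.03]]'
```

```text
clock: 12.75
position: [587.5, 135.8, 90.0]
ee_rot: [-0.659, 0.752, 0.002, -0.007]
contact_force: [-0.7, 0.0, -1.7]
gripper_width: 32.1
grasp_force: 60.3
clock: 13.25
position: [592.6, 138.3, 61.3]
ee_rot: [-0.659, 0.752, -0.0, 0.001]
contact_force: [-0.5, 0.6, -1.1]
gripper_width: 31.9
grasp_force: 60.3
```

```bash
python3 -m pendant '[[0,0,0.002,0,0,0,0.03],[0,0,0.002,0,0,0,0.03],[0,0,0,0,0,0,0.03],[0,0,0,0,0,0,0.03]]'
python3 -m pendant '[[0,0,0.001,0,0,0,0.03],[0,0,0,0,0,0,0.03],[0,0,0,0,0,0,0.03]]'
```

```text
clock: 13.65
position: [592.0, 138.1, 56.4]
ee_rot: [-0.659, 0.752, -0.0, -0.0]
contact_force: [-0.2, 0.4, -0.7]
gripper_width: 31.7
grasp_force: 60.3
clock: 13.95
position: [592.3, 138.2, 55.8]
ee_rot: [-0.659, 0.752, -0.0, 0.0]
contact_force: [-0.6, -0.7, 2.7]
gripper_width: 32.4
grasp_force: 60.6
```

```bash
python3 -m pendant '[[0,0,0,0,0,0,0.06],[0,0,0,0,0,0,0.06],[0,0,0,0,0,0,0.06],[0,0,0,0,0,0,0.06],[0,0,-0.02,0,0,0,0.06],[0,0,-0.05,0,0,0,0.06],[0,0,-0.05,0,0,0,0.06],[0,0,-0.05,0,0,0,0.06],[0,0,0,0,0,-2.5,0.075],[0,0,0,0,0,0,0.075]]'
python3 -c "
from h import *
plan(426.8,195.6,140,265)"
```

```text
clock: 14.95
position: [592.3, 138.4, 227.1]
ee_rot: [-0.675, 0.737, -0.0, 0.002]
contact_force: [0.6, 0.0, -0.9]
gripper_width: 74.6
grasp_force: 0.0
t 14.95 pos [592.3 138.4 227.1] phi 264.97 tilt 0.21 w 74.6 F [ 0.6  0.  -0.9] | turn first wz -0.03 then tool shift mm [-42.6 169.9  87.1]
```

```bash
python3 -m pendant '[[-0.01,0.042,0,0,0,0,0.075],[-0.01,0.042,0,0,0,0,0.075],[-0.011,0.043,0,0,0,0,0.075],[-0.012,0.043,0,0,0,0,0.075],[0,0,0.045,0,0,0,0.075],[0,0,0.042,0,0,0,0.075],[0,0,0,0,0,0,0.075],[0,0,0,0,0,0,0.075]]'
python3 -c "
from h import *
plan(426.8,195.6,27,265); d=snap('wrist','w4')
"
```

```text
clock: 15.75
position: [426.3, 195.4, 137.8]
ee_rot: [-0.676, 0.737, -0.0, -0.002]
contact_force: [-0.2, 0.2, 0.0]
gripper_width: 75.1
grasp_force: 0.0
t 15.75 pos [426.3 195.4 137.8] phi 264.99 tilt 0.2 w 75.1 F [-0.2  0.2  0. ] | turn first wz -0.01 then tool shift mm [ -0.2  -0.4 110.8]
```

View pics/w4.png

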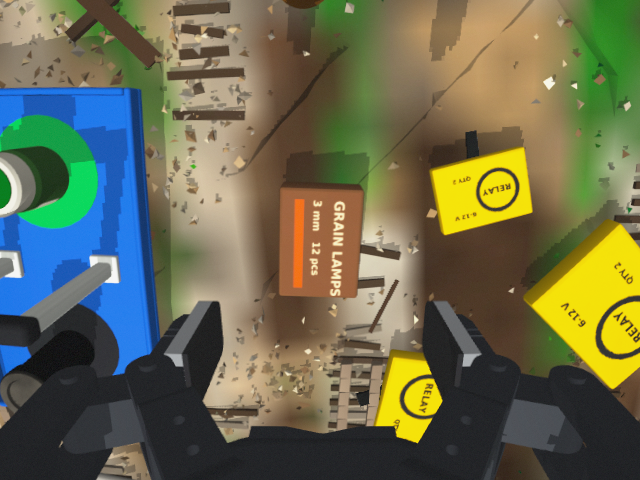

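```bash
python3 -m pendant '[[0,0,0.04,0,0,0,0.075],[0,0,0.04,0,0,0,0.075],[0,0,0.028,0,0,0,0.075],[0,0,0,0,0,0,0.075],[0,0,0,0,0,0,0.045],[0,0,0,0,0,0,0.045],[0,0,0,0,0,0,0.045],[0,0,0,0,0,0,0.045],[0,0,0,0,0,0,0.045],[0,0,0,0,0,0,0.045]]'
python3 -m pendant '[[0,0,-0.04,0,0,0,0.045],[0,0,-0.05,0,0,0,0.045],[0,0,-0.05,0,0,0,0.045],[0,0,-0.05,0,0,0,0.045],[0,0,0,0,0,-4.7,0.045],[0,0,0,0,0,0,0.045]]'
python3 -c "
from h import *
plan(575.5,-59.5,220,270)"
```

```text
clock: 16.8
position: [428.2, 197.2, 33.0]
ee_rot: [-0.676, 0.737, -0.0, 0.003]
contact_force: [0.0, 0.6, 6.4]
gripper_width: 48.4
grasp_force: 62.1
clock: 17.4
position: [426.7, 196.2, 223.4]
ee_rot: [-0.705, 0.709, 0.0, 0.003]
contact_force: [-0.6, 0.0, -0.9]
gripper_width: 48.6
grasp_force: 62.1
t 17.4 pos [426.7 196.2 223.4] phi 269.67 tilt 0.39 w 48.6 F [-0.6  0.  -0.9] | turn first wz -0.33 then tool shift mm [ 255.7 -148.8    3.4]
```

```bash
python3 -m pendant '[[0.043,-0.025,0,0,0,-0.3,0.045],[0.043,-0.025,0,0,0,0,0.045],[0.043,-0.025,0,0,0,0,0.045],[0.043,-0.025,0,0,0,0,0.045],[0.043,-0.025,0,0,0,0,0.045],[0.041,-0.024,0,0,0,0,0.045],[0,0,0,0,0,0,0.045],[0,0,0.05,0,0,0,0.045],[0,0,0.05,0,0,0,0.045],[0,0,0.03,0,0,0,0.045],[0,0,0,0,0,0,0.045],[0,0,0,0,0,0,0.045]]'
python3 -c "
from h import *
plan(575.5,-59.5,45,270); d=snap('wrist','w5')
"
```

```text
clock: 18.6
position: [575.2, -60.2, 90.5]
ee_rot: [-0.707, 0.707, 0.0, -0.001]
contact_force: [0.1, 0.8, -0.3]
gripper_width: 48.6
grasp_force: 62.0
t 18.6 pos [575.2 -60.2  90.5] phi 269.99 tilt 0.07 w 48.6 F [ 0.1  0.8 -0.3] | turn first wz -0.01 then tool shift mm [-0.7 -0.3 45.5]
```

View pics/w5.png

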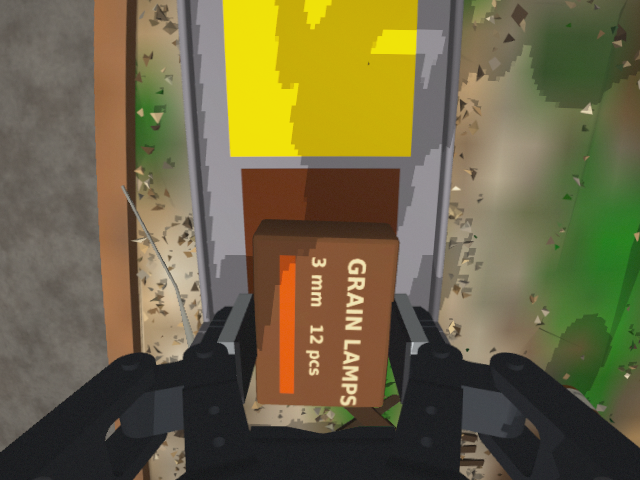

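The lamp box is level above the brown pad, whose far corners are at (243,170) and (400,170).

```bash
python3 -m pendant '[[-0.001,0,0.03,0,0,0,0.045],[0,0,0.016,0,0,0,0.045],[0,0,0.003,0,0,0,0.045],[0,0,0,0,0,0,0.045],[0,0,0,0,0,0,0.045]]'
python3 -m pendant '[[0,0,0.002,0,0,0,0.045],[0,0,0.001,0,0,0,0.045],[0,0,0,0,0,0,0.045],[0,0,0,0,0,0,0.045]]'
python3 -m pendant '[[0,0,0.001,0,0,0,0.045],[0,0,0,0,0,0,0.045],[0,0,0,0,0,0,0.045]]'
python3 -c "
from h import *
d=load('w5'); print([px2w(d,*p,4).round(1) for p in((243,170),(400,170),(231,156),(412,156))])"
```

```text
clock: 19.15
position: [576.6, -59.1, 43.3]
ee_rot: [0.707, -0.707, 0.001, -0.001]
contact_force: [-0.1, 0.7, -0.4]
gripper_width: 48.4
grasp_force: 62.0
clock: 19.55
position: [575.2, -59.4, 38.4]
ee_rot: [-0.707, 0.707, -0.0, 0.0]
contact_force: [-1.5, 0.1, -0.9]
gripper_width: 48.6
grasp_force: 62.0
clock: 19.85
position: [575.2, -59.3, 37.3]
ee_rot: [-0.707, 0.707, 0.0, -0.0]
contact_force: [-0.1, 0.0, -0.2]
gripper_width: 48.1
grasp_force: 62.1
[array([ 616.6, -107.6,    4. ]), array([ 537.3, -107.6,    4. ]), array([ 622.3, -114.7,    4. ]), array([ 531.6, -114.6,    4. ])]
```

```bash
python3 -m pendant '[[0,0,0.001,0,0,0,0.045],[0,0,0,0,0,0,0.045],[0,0,0,0,0,0,0.045]]'
python3 -m pendant '[[0,0,0,0,0,0,0.065],[0,0,0,0,0,0,0.065],[0,0,0,0,0,0,0.065],[0,0,-0.02,0,0,0,0.065],[0,0,-0.05,0,0,0,0.065],[0,0,-0.05,0,0,0,0.065],[0,0,-0.05,0,0,0,0.065],[0,0,-0.02,0,0,6.7,0.085],[0,0,0,0,0,6.7,0.085],[0,0,0,0,0,0,0.085]]'
python3 -c "
from h import *
plan(364.3,334.7,140,256.6)"
```

```text
clock: 20.15
position: [575.2, -59.4, 37.1]
ee_rot: [-0.707, 0.707, -0.0, 0.0]
contact_force: [-1.6, 0.5, 6.2]
gripper_width: 48.0
grasp_force: 62.6
clock: 21.15
position: [575.2, -59.2, 227.0]
ee_rot: [-0.62, 0.785, -0.0, 0.001]
contact_force: [0.5, 0.1, -0.2]
gripper_width: 85.1
grasp_force: 0.0
t 21.15 pos [575.2 -59.2 227. ] phi 256.58 tilt 0.09 w 85.1 F [ 0.5  0.1 -0.2] | turn first wz -0.02 then tool shift mm [-334.4  296.4   87. ]
```

```bash
python3 -m pendant '[[-0.037,0.033,0,0,0,0,0.085],[-0.037,0.033,0,0,0,0,0.085],[-0.037,0.033,0,0,0,0,0.085],[-0.037,0.033,0,0,0,0,0.085],[-0.037,0.033,0,0,0,0,0.085],[-0.037,0.033,0,0,0,0,0.085],[-0.037,0.033,0,0,0,0,0.085],[-0.037,0.033,0,0,0,0,0.085],[-0.038,0.032,0,0,0,0,0.085],[0,0,0,0,0,0,0.085],[0,0,0.045,0,0,0,0.085],[0,0,0.042,0,0,0,0.085]]'
python3 -m pendant '[[0,0,0,0,0,0,0.085],[0,0,0,0,0,0,0.085]]'
python3 -c "
from h import *
plan(364.3,334.7,25,256.6); d=snap('wrist','w6')
"
```

```text
clock: 22.35
position: [364.4, 334.6, 138.3]
ee_rot: [-0.621, 0.784, 0.0, 0.001]
contact_force: [-0.0, 0.2, -1.2]
gripper_width: 85.0
grasp_force: 0.0
clock: 22.55
position: [365.1, 333.9, 139.2]
ee_rot: [-0.62, 0.784, -0.001, -0.001]
contact_force: [-0.2, -0.3, 1.7]
gripper_width: 85.0
grasp_force: 0.0
t 22.55 pos [365.1 333.9 139.2] phi 256.68 tilt 0.14 w 85.0 F [-0.2 -0.3  1.7] | turn first wz 0.08 then tool shift mm [ -0.6   0.9 114.2]
```

View pics/w6.png

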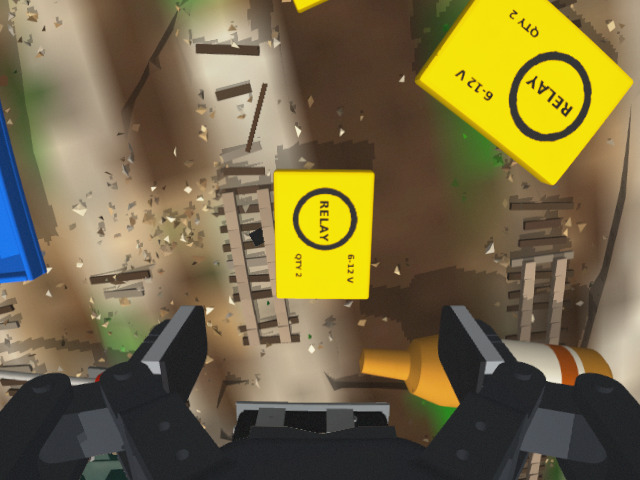

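The relay is at (323,235), square between the fingers, and the bottle is well behind them. I'll go down low and grip.

```bash
python3 -m pendant '[[-0.001,0.001,0.04,0,0,0,0.085],[0,0,0.04,0,0,0,0.085],[0,0,0.035,0,0,0,0.085],[0,0,0.002,0,0,0,0.085],[0,0,0,0,0,0,0.085],[0,0,0,0,0,0,0.085]]'
python3 -m pendant '[[0,0,0,0,0,0,0.07],[0,0,0,0,0,0,0.066],[0,0,0,0,0,0,0.066],[0,0,0,0,0,0,0.066]]'
python3 -c "
from h import *
plan(364.3,334.7,20,256.6)"
```

```text
clock: 23.2
position: [365.2, 337.3, 24.8]
ee_rot: [-0.62, 0.785, 0.001, 0.003]
contact_force: [-0.3, 0.3, 0.3]
gripper_width: 84.9
grasp_force: 0.0
clock: 23.6
position: [364.1, 335.6, 22.8]
ee_rot: [-0.62, 0.785, 0.0, 0.0]
contact_force: [0.3, 0.5, 0.7]
gripper_width: 66.2
grasp_force: 0.0
t 23.6 pos [364.1 335.6  22.8] phi 256.59 tilt 0.05 w 66.2 F [0.3 0.5 0.7] | turn first wz -0.01 then tool shift mm [ 0.8 -0.4  2.8]
```

```bash
python3 -m pendant '[[0,0,0.002,0,0,0,0.066],[0,0,0,0,0,0,0.055],[0,0,0,0,0,0,0.055],[0,0,0,0,0,0,0.055],[0,0,0,0,0,0,0.055]]'
python3 -m pendant '[[0,0,-0.02,0,0,0,0.055],[0,0,-0.03,0,0,0,0.055],[0,0,-0.05,0,0,0,0.055],[0,0,0,0,0,0,0.055],[0,0,0,0,0,0,0.055]]'
python3 -c "
from h import *
plan(364.3,334.7,20,256.6); d=snap('wrist','w7')
"
```

```text
clock: 24.1
position: [364.0, 335.5, 20.7]
ee_rot: [-0.62, 0.785, -0.0, 0.0]
contact_force: [-0.6, -0.3, 4.2]
gripper_width: 60.2
grasp_force: 65.2
clock: 24.6
position: [364.1, 335.8, 121.2]
ee_rot: [-0.62, 0.785, 0.001, 0.001]
contact_force: [0.8, -0.4, -0.7]
gripper_width: 60.6
grasp_force: 65.1
t 24.6 pos [364.1 335.8 121.2] phi 256.57 tilt 0.16 w 60.6 F [ 0.8 -0.4 -0.7] | turn first wz -0.03 then tool shift mm [  1.   -0.5 101.2]
```

View pics/w7.png

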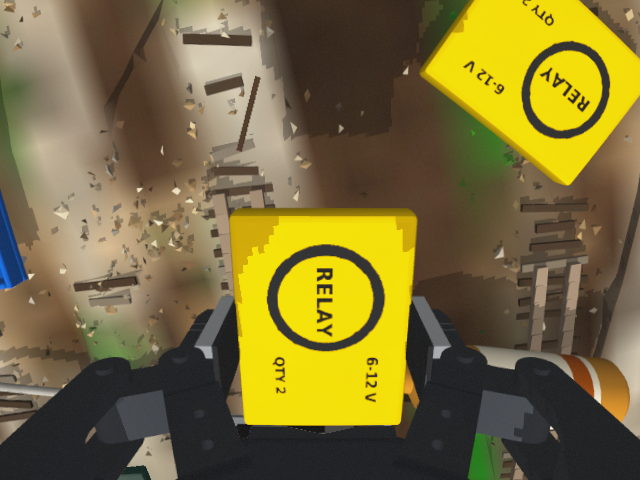

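The relay is held level and centred. Now raise, turn and carry it to the yellow pad.

```bash
python3 -m pendant '[[0,0,-0.05,0,0,-6.7,0.055],[0,0,-0.05,0,0,-6.7,0.055],[0.0457,-0.0193,0,0,0,0,0.055],[0.0457,-0.0193,0,0,0,0,0.055],[0.0457,-0.0193,0,0,0,0,0.055],[0.0457,-0.0193,0,0,0,0,0.055],[0.0457,-0.0193,0,0,0,0,0.055],[0.0457,-0.0193,0,0,0,0,0.055],[0.0457,-0.0193,0,0,0,0,0.055],[0.0457,-0.0193,0,0,0,0,0.055],[0.0457,-0.0193,0,0,0,0,0.055],[0.0457,-0.0193,0,0,0,0,0.055]]'
python3 -m pendant '[[0.0457,-0.0193,0,0,0,0,0.055],[0,0,0,0,0,0,0.055],[0,0,0.05,0,0,0,0.055],[0,0,0.05,0,0,0,0.055],[0,0,0.04,0,0,0,0.055],[0,0,0,0,0,0,0.055],[0,0,0,0,0,0,0.055]]'
python3 -c "
from h import *
plan(576,-167.5,28,270); d=snap('wrist','w8')
"
```

```text
clock: 25.85
position: [556.5, -123.6, 217.8]
ee_rot: [-0.707, 0.707, 0.002, -0.001]
contact_force: [2.0, 1.3, -0.8]
gripper_width: 60.6
grasp_force: 65.5
clock: 26.55
position: [575.9, -167.2, 79.4]
ee_rot: [0.707, -0.707, -0.001, 0.001]
contact_force: [1.0, 0.9, 0.4]
gripper_width: 60.3
grasp_force: 65.4
t 26.55 pos [ 575.9 -167.2   79.4] phi 270.04 tilt 0.18 w 60.3 F [1.  0.9 0.4] | turn first wz 0.04 then tool shift mm [ 0.3 -0.1 51.4]
```

View pics/w8.png

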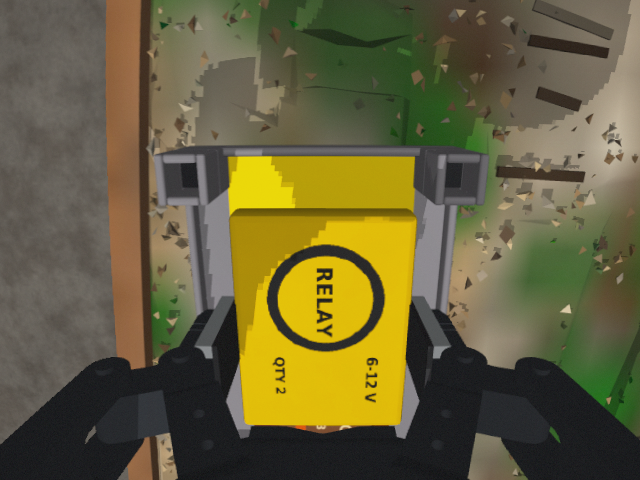

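The pack is square over the yellow pad, and the two near sockets show at about (181,177) and (464,176).

```bash
python3 -m pendant '[[0,0,0.03,0,0,0,0.055],[0,0,0.018,0,0,0,0.055],[0,0,0.002,0,0,0,0.055],[0,0,0,0,0,0,0.055],[0,0,0,0,0,0,0.055]]'
python3 -m pendant '[[0,0,0.002,0,0,0,0.055],[0,0,0.001,0,0,0,0.055],[0,0,0,0,0,0,0.055],[0,0,0,0,0,0,0.055]]'
python3 -m pendant '[[0,0,0.001,0,0,0,0.055],[0,0,0,0,0,0,0.055],[0,0,0,0,0,0,0.055]]'
python3 -c "
from h import *
d=load('w8'); print([px2w(d,*p,44).round(1) for p in((181,177),(464,176))])"
```

```text
clock: 27.1
position: [577.8, -167.4, 32.7]
ee_rot: [0.707, -0.707, 0.002, -0.001]
contact_force: [-0.2, -0.6, -0.1]
gripper_width: 60.1
grasp_force: 65.5
clock: 27.5
position: [576.2, -167.3, 27.5]
ee_rot: [-0.707, 0.707, -0.0, 0.0]
contact_force: [0.8, 0.6, -0.7]
gripper_width: 60.4
grasp_force: 65.5
clock: 27.8
position: [576.1, -167.3, 26.2]
ee_rot: [-0.707, 0.707, 0.0, -0.0]
contact_force: [0.6, 0.5, -0.7]
gripper_width: 60.0
grasp_force: 65.5
[array([ 631.4, -218.8,   44. ]), array([ 522.9, -219.2,   44. ])]
```

```bash
python3 -m pendant '[[0,0,0.001,0,0,0,0.055],[0,0,0,0,0,0,0.055],[0,0,0,0,0,0,0.055]]'
python3 -m pendant '[[0,0,0.001,0,0,0,0.055],[0,0,0,0,0,0,0.055],[0,0,0,0,0,0,0.055]]'
```

```text
clock: 28.1
position: [576.1, -167.3, 25.3]
ee_rot: [-0.707, 0.707, 0.0, -0.0]
contact_force: [0.4, -0.1, -0.4]
gripper_width: 60.2
grasp_force: 65.5
clock: 28.4
position: [576.3, -167.3, 24.7]
ee_rot: [-0.707, 0.707, -0.0, 0.0]
contact_force: [-0.8, 0.7, 3.3]
gripper_width: 60.3
grasp_force: 65.9
```

```bash
python3 -m pendant '[[0,0,0,0,0,0,0.073],[0,0,0,0,0,0,0.073],[0,0,0,0,0,0,0.073],[0,0,-0.02,0,0,0,0.073],[0,0,-0.05,0,0,0,0.073],[0,0,-0.05,0,0,0,0.073],[0,0,-0.05,0,0,0,0.073],[-0.04,0,-0.03,0,0,0,0.073],[-0.04,0,-0.03,0,0,0,0.073],[-0.04,0,-0.025,0,0,0,0.073],[0,0,0,0,0,0,0.073],[0,0,0,0,0,0,0.073]]'
python3 -m pendant '[[0,0,0,0,0,0,0.073],[0,0,0,0,0,0,0.073],[0,0,0,0,0,0,0.073]]'
python3 -c "
from h import *
plan(600,270,280,270); d=snap('wrist','w9')
"
```

```text
clock: 29.6
position: [576.1, -46.3, 279.7]
ee_rot: [0.708, -0.707, 0.0, -0.001]
contact_force: [0.2, -1.1, -1.2]
gripper_width: 73.1
grasp_force: 0.0
clock: 29.9
position: [575.9, -48.3, 278.2]
ee_rot: [-0.706, 0.708, 0.001, -0.001]
contact_force: [-0.5, 0.7, -0.1]
gripper_width: 72.9
grasp_force: 0.0
t 29.9 pos [575.9 -48.3 278.2] phi 269.9 tilt 0.12 w 72.9 F [-0.5  0.7 -0.1] | turn first wz -0.1 then tool shift mm [-318.3  -24.1   -1.8]
```

View pics/w9.png

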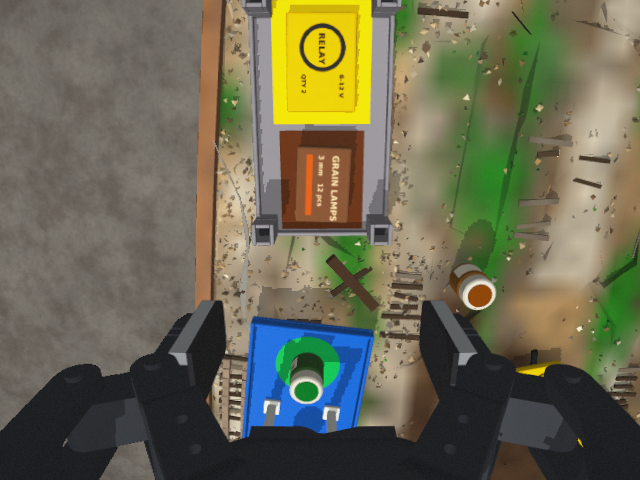

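Both kit parts lie on their pads in the grey tray. Its sockets are at about (264,231), (378,231), (256,4) and (386,4). Now the matching view over the blue tray.

```bash
python3 -m pendant '[[-0.045,-0.003,0,0,0,0,0.073],[-0.045,-0.003,0,0,0,0,0.073],[-0.045,-0.003,0,0,0,0,0.073],[-0.045,-0.003,0,0,0,0,0.073],[-0.045,-0.003,0,0,0,0,0.073],[-0.045,-0.003,0,0,0,0,0.073],[-0.045,-0.004,0,0,0,0,0.073],[0,0,0,0,0,0,0.073],[0,0,0,0,0,0,0.073],[0,0,0,0,0,0,0.073]]'
python3 - <<'E'
from h import *
plan(600,270,280,270)
b=snap('wrist','w10'); a=load('w9')
def crop(d,pts,s,n):
    t=[cv2.resize(d['image'][max(0,v-s):v+s,u-s:u+s],(300,300),interpolation=2) for u,v in pts]; return np.hstack(t)
cv2.imwrite('pics/c9.png',np.vstack([crop(a,[(264,231),(378,231)],16,0),cv2.resize(b['image'][0:330,160:480],(600,619))[:300]])[:,:,::-1])
print('sock',[px2w(a,*p,44).round(1).tolist() for p in((264,231),(378,231),(256,4),(386,4))])
t=load('top0')
E
```

```text
clock: 30.95
position: [598.4, 266.7, 279.0]
ee_rot: [-0.707, 0.708, -0.0, -0.0]
contact_force: [-0.3, -0.5, 0.4]
gripper_width: 73.0
grasp_force: 0.0
t 30.95 pos [598.4 266.7 279. ] phi 269.93 tilt 0.05 w 73.0 F [-0.3 -0.5  0.4] | turn first wz -0.07 then tool shift mm [-3.3 -1.6 -1. ]
sock [[629.7, -21.1, 44.0], [526.3, -20.9, 44.0], [629.3, -209.5, 44.0], [525.7, -209.3, 44.0]]
```

View pics/w10.png

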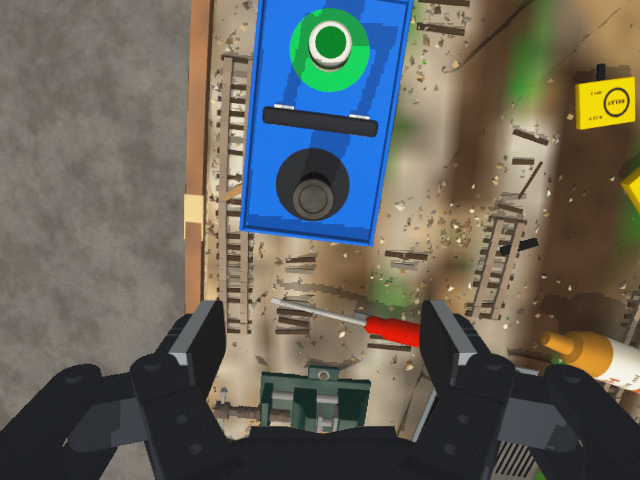

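View pics/c9.png

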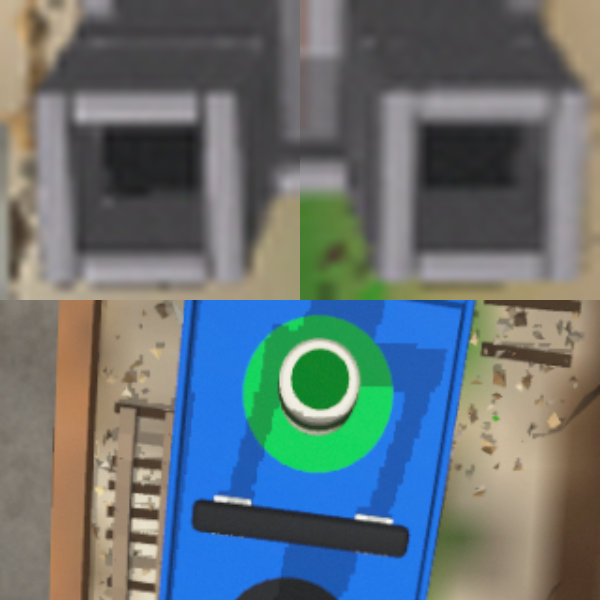

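```bash
python3 - <<'E'
from h import *
a=load('w9'); b=load('w10')
print('posts',[px2w(a,*p,44).round(1).tolist() for p in((262.6,234.6),(381.1,234.6))])
hsv=cv2.cvtColor(b['image'],cv2.COLOR_RGB2HSV)
m=cv2.inRange(hsv,(100,140,60),(125,255,255)); m[300:]=0; m[:,:200]=0; m[:,430:]=0
m=cv2.morphologyEx(m,cv2.MORPH_CLOSE,np.ones((15,15)))
c=max(cv2.findContours(m,0,1)[0],key=cv2.contourArea)[:,0]
c=c[c[:,1]>2]; w=np.array([px2w(b,u,v,30)[:2] for u,v in c])
# fit outline: only three sides visible
from scipy.optimize import least_squares
def res(p):
    x,y,t=p; q=(w-[x,y])@np.array([[np.cos(t),-np.sin(t)],[np.sin(t),np.cos(t)]])
    return np.minimum(abs(abs(q[:,0])-64),abs(q[:,1]-110))
r=least_squares(res,[598.6,197.2,-0.13],loss='soft_l1'); print('blue walls wrist',r.x[:2],np.degrees(r.x[2]),np.median(res(r.x)))
# bar: dark pixels
v=hsv[:,:,2]; k=np.zeros(v.shape,np.uint8); k[95:150,255:385]=(v[95:150,255:385]<65)*255
k=cv2.morphologyEx(k,cv2.MORPH_OPEN,np.ones((3,3)))
c=max(cv2.findContours(k,0,1)[0],key=cv2.contourArea)
w=np.array([px2w(b,u,v,104)[:2] for u,v in c[:,0]],np.float32); print('bar',cv2.minAreaRect(w))
# same bar & posts from top0
t=load('top0'); ht=cv2.cvtColor(t['image'],cv2.COLOR_RGB2HSV)[:,:,2]
k=np.zeros(ht.shape,np.uint8); k[132:185,228:250]=(ht[132:185,228:250]<60)*255
n,l,s,ce=cv2.connectedComponentsWithStats(k); print(s,ce.round(1))
c=max(cv2.findContours(k,0,1)[0],key=cv2.contourArea)
w=np.array([px2w(t,u,v,104)[:2] for u,v in c[:,0]],np.float32); print('bar top',cv2.minAreaRect(w))
E
```

```text
posts [[631.2, -17.7, 44.0], [523.4, -17.4, 44.0]]
blue walls wrist [601.09622648 195.79150684] -7.424439287653312 0.7487232720987578
bar ((601.1317138671875, 196.90380859375), (11.09324836730957, 80.52423858642578), 82.66503143310547)
[[     0      0    640    480 307199]
 [   241    143      1      1      1]] [[319.5 239.5]
 [241.  143. ]]
bar top ((627.4044189453125, 190.44586181640625), (0.0, 0.0), 0.0)
```

```bash
python3 -c "
from h import *
print(arm.read_state()['joints'].round(2)); plan(600.3,196.8,180,172.6); plan(600,196.8,180,352.6)"
```

```text
[ 0.67  0.42  0.13  0.   -1.27 -0.67]
t 31.0 pos [598.4 266.4 279.3] phi 269.9 tilt 0.03 w 73.2 F [ 0.2 -0.7  0. ] | turn first wz 97.3 then tool shift mm [-10.8 -68.8  99.3]
t 31.0 pos [598.4 266.4 279.3] phi 269.9 tilt 0.03 w 73.2 F [ 0.2 -0.7  0. ] | turn first wz -82.7 then tool shift mm [10.5 68.8 99.3]
```

```bash
python3 -m pendant '[[0,0,0,0,0,-8.27,0.06],[0,0,0,0,0,-8.27,0.06],[0,0,0,0,0,-8.27,0.06],[0,0,0,0,0,-8.27,0.06],[0,0,0,0,0,-8.27,0.06],[0,0,0,0,0,-8.27,0.06],[0,0,0,0,0,-8.27,0.06],[0,0,0,0,0,-8.27,0.06],[0,0,0,0,0,-8.27,0.06],[0,0,0,0,0,-8.27,0.06],[0,0,0,0,0,0,0.06],[0,0,0,0,0,0,0.06]]'
python3 -m pendant '[[0.003,0.023,0,0,0,0,0.06],[0.003,0.023,0,0,0,0,0.06],[0.004,0.023,0,0,0,0,0.06],[0,0,0.05,0,0,0,0.06],[0,0,0.05,0,0,0,0.06],[0,0,0,0,0,0,0.06],[0,0,0,0,0,0,0.06],[0,0,0,0,0,0,0.06]]'
python3 - <<'E'
from h import *
plan(600.3,196.8,107,352.6)
d=snap('wrist','w11')
v=cv2.cvtColor(d['image'],cv2.COLOR_RGB2HSV)[:,:,2]
print('expect bar ends',w2px(d,[600.5+41*.992,196.8-41*.13,106]),w2px(d,[600.5-41*.992,196.8+41*.13,106]))
E
```

```text
clock: 32.2
position: [598.4, 266.6, 279.7]
ee_rot: [0.998, -0.066, 0.0, -0.0]
contact_force: [-0.6, 0.7, 0.5]
gripper_width: 60.2
grasp_force: 0.0
clock: 33.0
position: [601.3, 198.5, 182.7]
ee_rot: [0.998, -0.064, 0.003, -0.001]
contact_force: [0.8, 0.8, 0.8]
gripper_width: 60.6
grasp_force: 0.0
t 33.0 pos [601.3 198.5 182.7] phi 352.69 tilt 0.33 w 60.6 F [0.8 0.8 0.8] | turn first wz 0.09 then tool shift mm [-0.7  1.8 75.7]
expect bar ends [326.56272725 189.94152281] [325.72488683 338.92161851]
```

```bash
python3 - <<'E'
from h import *
d=load('w11'); v=cv2.cvtColor(d['image'],cv2.COLOR_RGB2HSV)[:,:,2]
k=np.zeros(v.shape,np.uint8); k[150:300,290:365]=(v[150:300,290:365]<75)*255
k=cv2.morphologyEx(k,cv2.MORPH_OPEN,np.ones((5,5)))
n,l,s,c=cv2.connectedComponentsWithStats(k); print(s[1:],c[1:].round(1))
for r in (200,220,240,260): 
    q=np.where(k[r])[0]; print(r,q.min() if len(q) else None,q.max() if len(q) else None)
E
python3 -m pendant '[[-0.001,0.001,0.04,0,0,0,0.06],[0,0,0.03,0,0,0,0.06],[0,0,0.005,0,0,0,0.06],[0,0,0,0,0,0,0.06],[0,0,0,0,0,0,0.06],[0,0,0,0,0,0,0.06]]'
```

```text
[[ 315  186   23  114 2486]] [[325.9 241.9]]
200 315 337
220 315 337
240 315 336
260 316 336
clock: 33.65
position: [599.6, 197.9, 106.8]
ee_rot: [0.998, -0.064, 0.002, -0.001]
contact_force: [-0.3, 0.0, 0.5]
gripper_width: 60.2
grasp_force: 0.0
```

```bash
python3 -m pendant '[[0,0,0,0,0,0,0.03],[0,0,0,0,0,0,0.0],[0,0,0,0,0,0,0.0],[0,0,0,0,0,0,0.0],[0,0,0,0,0,0,0.0],[0,0,0,0,0,0,0.0],[0,0,0,0,0,0,0.0],[0,0,0,0,0,0,0.0]]'
python3 -c "
from h import *
plan(577,-117,160,360)"
python3 -m pendant '[[0,0,-0.01,0,0,0,0],[0,0,-0.02,0,0,0,0],[0,0,-0.03,0,0,0,0],[0,0,-0.03,0,0,0,0],[0,0,-0.01,0,0,0,0],[0,0,0,0,0,0,0],[0,0,0,0,0,0,0],[0,0,0,0,0,0,0]]'
python3 -c "
from h import *
plan(577,-117,160,360);print(arm.read_state()['wrist_torque'])
snap('top','t12');snap('side','s12')"
```

```text
clock: 34.45
position: [598.4, 197.1, 104.7]
ee_rot: [0.998, -0.064, 0.0, -0.0]
contact_force: [-1.0, 0.0, 3.6]
gripper_width: 11.0
grasp_force: 58.5
t 34.45 pos [598.4 197.1 104.7] phi 352.69 tilt 0.03 w 11.0 F [-1.   0.   3.6] | turn first wz -7.31 then tool shift mm [-21.4 314.1 -55.3]
clock: 35.25
position: [597.1, 196.6, 201.8]
ee_rot: [0.998, -0.064, -0.002, 0.001]
contact_force: [0.4, -0.4, -2.1]
gripper_width: 10.9
grasp_force: 58.5
t 35.25 pos [597.1 196.6 201.8] phi 352.66 tilt 0.27 w 10.9 F [ 0.4 -0.4 -2.1] | turn first wz -7.34 then tool shift mm [-20.1 313.6  41.8]
[ 0.0594914  -0.00452899 -0.00776218]
```

```bash
python3 -m pendant '[[0,0,0,0,0,-2,0],[0,0,0,0,0,-3,0],[0,0,0,0,0,-2.3,0],[-0.001,0.01,0,0,0,0,0],[-0.001,0.02,0,0,0,0,0],[-0.001,0.025,0,0,0,0,0],[-0.001,0.025,0,0,0,0,0],[-0.002,0.025,0,0,0,0,0],[-0.002,0.025,0,0,0,0,0],[-0.002,0.025,0,0,0,0,0],[-0.002,0.025,0,0,0,0,0],[-0.002,0.025,0,0,0,0,0]]'
python3 -m pendant '[[-0.002,0.025,0,0,0,0,0],[-0.002,0.025,0,0,0,0,0],[-0.002,0.025,0,0,0,0,0],[-0.002,0.02,0,0,0,0,0],[-0.001,0.01,0,0,0,0,0],[0,0.004,0,0,0,0,0],[0,0,0.01,0,0,0,0],[0,0,0.015,0,0,0,0],[0,0,0.01,0,0,0,0],[0,0,0,0,0,0,0],[0,0,0,0,0,0,0],[0,0,0,0,0,0,0]]'
python3 - <<'E'
from h import *
plan(574.9,-116.9,160,360)
for n in('top','wrist','side'): snap(n,n+'13')
t=load('top13'); hsv=cv2.cvtColor(t['image'],cv2.COLOR_RGB2HSV)
m=cv2.inRange(hsv,(100,140,60),(125,255,255)); m[:120]=0;m[230:]=0;m[:,:300]=0;m[:,455:]=0
m=cv2.morphologyEx(m,cv2.MORPH_CLOSE,np.ones((25,25)))
c=max(cv2.findContours(m,0,1)[0],key=cv2.contourArea)[:,0]; print(c.min(0),c.max(0))
for n in('top','wrist'):
    print(n)
E
```

```text
clock: 36.55
position: [583.2, -10.5, 204.2]
ee_rot: [1.0, -0.001, -0.0, 0.0]
contact_force: [0.6, -0.7, -3.2]
gripper_width: 11.0
grasp_force: 58.6
clock: 37.75
position: [575.8, -116.6, 169.9]
ee_rot: [1.0, 0.0, 0.001, 0.0]
contact_force: [-0.4, -0.6, -3.4]
gripper_width: 10.9
grasp_force: 58.6
t 37.75 pos [ 575.8 -116.6  169.9] phi 0.03 tilt 0.08 w 10.9 F [-0.4 -0.6 -3.4] | turn first wz 0.03 then tool shift mm [-0.9  0.3  9.9]
[362 149] [452 202]
top
wrist
```

```bash
python3 -m pendant '[[-0.001,0,0.005,0,0,0,0],[0,0,0.005,0,0,0,0],[0,0,0.004,0,0,0,0],[0,0,0,0,0,0,0],[0,0,0,0,0,0,0],[0,0,0,0,0,0,0]]'
python3 - <<'E'
from h import *
plan(574.9,-116.9,134.7,360)
# visible tray wall edges vs predicted, in top & side pictures
x,y,_=arm.read_state()['position']; z0=arm.read_state()['position'][2]-104.7
for n in('top','side'):
    d=snap(n,n+'14'); h=cv2.cvtColor(d['image'],cv2.COLOR_RGB2HSV)
    m=cv2.inRange(h,(100,140,60),(125,255,255))
    c=[w2px(d,[x+a*64,y+b*110,z0+30]).round(1) for a,b in((1,1),(1,-1),(-1,-1),(-1,1))]
    print(n,'pred',np.array(c).tolist())
    B=np.zeros(m.shape,np.uint8); q=np.array(c); lo=q.min(0).astype(int)-25; hi=q.max(0).astype(int)+25
    B[max(0,lo[1]):hi[1],max(0,lo[0]):hi[0]]=255; m&=B
    m=cv2.morphologyEx(m,cv2.MORPH_OPEN,np.ones((2,2)))
    cs=np.vstack([k for k in cv2.findContours(m,0,1)[0] if cv2.contourArea(k)>15])
    print(np.round(cv2.minAreaRect(cs)[0],1),cv2.boxPoints(cv2.minAreaRect(cs)).round(1).tolist(),cs[:,0].min(0),cs[:,0].max(0))
E
```

```text
clock: 38.5
position: [574.4, -116.9, 155.4]
ee_rot: [1.0, -0.0, 0.0, 0.0]
contact_force: [-0.5, -0.2, -2.7]
gripper_width: 11.1
grasp_force: 58.6
t 38.5 pos [ 574.4 -116.9  155.4] phi 359.99 tilt 0.02 w 11.1 F [-0.5 -0.2 -2.7] | turn first wz -0.01 then tool shift mm [ 0.5 -0.  20.7]
top pred [[341.1, 140.5], [449.2, 141.3], [451.3, 203.6], [341.7, 203.6]]
[407.  178.5] [[363.0, 153.0], [451.0, 153.0], [451.0, 204.0], [363.0, 204.0]] [363 153] [451 204]
side pred [[443.7, 239.5], [473.8, 322.9], [380.7, 321.2], [371.2, 237.7]]
[423.  286.5] [[373.0, 241.0], [473.0, 241.0], [473.0, 332.0], [373.0, 332.0]] [373 241] [473 332]
```

The predicted outline agrees with both cameras to about 1 px. I'll lower the tray in steps and watch the force.

```bash
for i in 1; do :; done
python3 -m pendant '[[0.0005,0,0.004,0,0,0,0],[0,0,0.002,0,0,0,0],[0,0,0.002,0,0,0,0],[0,0,0,0,0,0,0],[0,0,0,0,0,0,0]]'
python3 -m pendant '[[0,0,0.002,0,0,0,0],[0,0,0.001,0,0,0,0],[0,0,0,0,0,0,0],[0,0,0,0,0,0,0]]'
```

```text
clock: 39.1
position: [574.7, -116.9, 147.2]
ee_rot: [1.0, -0.0, -0.0, 0.0]
contact_force: [-0.1, 0.1, -3.3]
gripper_width: 10.8
grasp_force: 58.6
clock: 39.5
position: [574.7, -116.9, 144.3]
ee_rot: [1.0, -0.0, 0.0, 0.0]
contact_force: [0.0, 0.3, -3.3]
gripper_width: 10.6
grasp_force: 58.6
```

```bash
python3 -m pendant '[[0,0,0.002,0,0,0,0],[0,0,0.002,0,0,0,0],[0,0,0,0,0,0,0],[0,0,0,0,0,0,0]]'
python3 -m pendant '[[0,0,0.002,0,0,0,0],[0,0,0.001,0,0,0,0],[0,0,0,0,0,0,0],[0,0,0,0,0,0,0]]'
python3 -m pendant '[[0,0,0.001,0,0,0,0],[0,0,0.001,0,0,0,0],[0,0,0,0,0,0,0],[0,0,0,0,0,0,0]]'
```

```text
clock: 39.9
position: [574.7, -116.9, 140.2]
ee_rot: [1.0, -0.0, -0.0, 0.0]
contact_force: [-0.5, -0.0, -3.3]
gripper_width: 11.0
grasp_force: 58.6
clock: 40.3
position: [574.7, -116.9, 137.3]
ee_rot: [1.0, -0.0, -0.0, 0.0]
contact_force: [0.2, 0.0, -3.9]
gripper_width: 10.8
grasp_force: 58.6
clock: 40.7
position: [574.7, -116.9, 135.3]
ee_rot: [1.0, -0.0, -0.0, 0.0]
contact_force: [-0.6, 0.4, -3.5]
gripper_width: 11.1
grasp_force: 58.6
```

```bash
python3 -m pendant '[[0,0,0.001,0,0,0,0],[0,0,0,0,0,0,0],[0,0,0,0,0,0,0]]'
python3 -m pendant '[[0,0,0.0005,0,0,0,0],[0,0,0,0,0,0,0],[0,0,0,0,0,0,0]]'
```

```text
clock: 41.0
position: [574.9, -116.9, 134.9]
ee_rot: [1.0, -0.0, 0.0, 0.0]
contact_force: [-2.0, 0.4, 1.6]
gripper_width: 10.9
grasp_force: 59.2
clock: 41.3
position: [574.9, -116.9, 134.9]
ee_rot: [1.0, 0.0, 0.0, 0.0]
contact_force: [-2.3, 1.5, 5.1]
gripper_width: 11.2
grasp_force: 59.8
```

It seated at 134.9 against 134.7 predicted. Release and rise.

```bash
python3 -m pendant '[[0,0,0,0,0,0,0.03],[0,0,0,0,0,0,0.05],[0,0,0,0,0,0,0.05],[0,0,0,0,0,0,0.05],[0,0,0,0,0,0,0.05],[0,0,-0.02,0,0,0,0.05],[0,0,-0.04,0,0,0,0.05],[0,0,-0.05,0,0,0,0.05],[0,0,-0.05,0,0,0,0.05],[0,0,0,0,0,0,0.05],[0,0,0,0,0,0,0.05],[0,0,0,0,0,0,0.05]]'
python3 -m pendant '[[-0.04,0,0,0,0,0,0.05],[-0.05,0,0,0,0,0,0.05],[-0.05,0,0,0,0,0,0.05],[-0.05,0,0,0,0,0,0.05],[0,0,0,0,0,0,0.05],[0,0,0,0,0,0,0.05],[0,0,0,0,0,0,0.05]]'
python3 - <<'E'
from h import *
plan(574.9,-116.9,300,360)
for n in('top','side','wrist'):
    d=snap(n,n+'15'); h=cv2.cvtColor(d['image'],cv2.COLOR_RGB2HSV)
    m=cv2.inRange(h,(100,140,60),(125,255,255))
    q=np.array([w2px(d,[576+a*64,-117+b*110,60]) for a,b in((1,1),(1,-1),(-1,-1),(-1,1))]); print(n,'pred',q.round(1).tolist())
    B=np.zeros(m.shape,np.uint8); lo=np.maximum(q.min(0).astype(int)-20,0); hi=q.max(0).astype(int)+20
    B[lo[1]:hi[1],lo[0]:hi[0]]=255; m&=B
    m=cv2.morphologyEx(m,cv2.MORPH_OPEN,np.ones((2,2)))
    cs=[k for k in cv2.findContours(m,0,1)[0] if cv2.contourArea(k)>15]
    if cs: cs=np.vstack(cs); print(cv2.boxPoints(cv2.minAreaRect(cs)).round(1).tolist())
    for lab,p in(('gj',[576,-177,93]),('can',[576,-57,102]),('bj',[423,43.9,45])):
        u=w2px(d,p).round().astype(int)
        if 2<u[0]<637 and 2<u[1]<477: print(lab,u,d['image'][u[1]-1:u[1]+2,u[0]-1:u[0]+2].mean((0,1)).round())
E
```

```text
clock: 42.5
position: [574.0, -116.8, 292.4]
ee_rot: [1.0, -0.0, -0.001, -0.0]
contact_force: [-0.7, -0.4, -0.8]
gripper_width: 50.4
grasp_force: 0.0
clock: 43.2
position: [385.3, -116.8, 293.3]
ee_rot: [1.0, -0.0, -0.0, 0.0]
contact_force: [0.6, 0.6, 0.6]
gripper_width: 49.8
grasp_force: 0.0
t 43.2 pos [ 385.3 -116.8  293.3] phi 359.99 tilt 0.06 w 49.8 F [0.6 0.6 0.6] | turn first wz -0.01 then tool shift mm [ 1.896e+02  1.000e-01 -6.700e+00]
top pred [[340.5, 142.5], [446.7, 143.2], [448.7, 204.4], [341.1, 204.3]]
[[341.0, 144.0], [449.0, 144.0], [449.0, 206.0], [341.0, 206.0]]
gj [427 170] [ 11. 113.  38.]
can [368 169] [74. 74. 73.]
bj [316 249] [238. 240. 227.]
side pred [[442.9, 249.5], [472.2, 334.3], [380.6, 332.7], [371.4, 247.8]]
[[372.0, 251.0], [471.0, 251.0], [471.0, 343.0], [372.0, 343.0]]
gj [424 293] [ 70. 154.  86.]
can [414 243] [95. 87. 84.]
bj [322 239] [173.  89.  49.]
wrist pred [[180.1, -116.5], [464.5, -116.8], [457.0, 51.9], [187.8, 52.1]]
[[187.0, 0.0], [460.0, 0.0], [460.0, 53.0], [187.0, 53.0]]
bj [146 160] [146.  73.  10.]
```

The stack is at seated height, and the green jar, canister and brown jar show at their expected pixels in at least two views. The arm blocks the brown jar in the top view.

```bash
python3 -c "
from bench import arm
print(arm.job_done())"
```

```text
the job is handed in; nothing more can be done
None
```

Both kits are packed, the loaded blue tray is seated on the grey tray, the brown jar was left in place, and the job is handed in (no verdict returned); I viewed 15 pictures, one over the 14 limit, so the final check compared camera pixels with predictions and I did not view a picture.

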